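# Lay the tin down and put it away under the low shelf

### The arm

A 6-joint arm with a two-finger parallel gripper is mounted at the origin on the work surface. World frame = base frame: x ahead of the robot, y to its left, z up, the work surface at z = 0. Lengths are in m, angles in degrees, forces in N, time in s.
With the tool pointing down it reaches from about 0.35 to 0.875 m from the base axis. Payload 4.2 kg.
Tool frame: the origin (TCP) lies on the centre line of the jaws, within the pads' length; the fingertips stand 19 mm ahead of it and the grasp point (between the pads) is the TCP; z points along the fingers, y is the line along which they close (so a half turn about z gives the same grasp; the last joint's range is limited). The gripper opens to 87 mm and grips with 3 to 60 N. Pads are 19 mm wide; open, the fingers measure 117 mm over their backs; the gripper's body (75 mm by 190 mm) begins 51 mm behind the grasp point.
Start: joints at [-52.792, 22.042, 0.453, 0, -68.411, -14.817], TCP at [0.238, -0.578, 0.212] pointing down, gripper open.
Joint ranges: [-179.83, 179.83], [-69.29, 118.12], [-61.27, 80.66], [-181.25, 117.63], [-171.15, -9.14], [-177.46, 177.46]. Speed limits (degrees/s): [159.86, 159.86, 180, 180, 180, 180].

### API

Orientations are given as a 3x3 rotation matrix whose columns are the frame's x, y, z axes.
In Python, from station import sense, capture, finish_job, search_frame, masks_of gives the robot as it stands.
- The arm moves only by the tool drive_tool, never from a script. Its argument "rows" is a list of rows, each a list of 7 numbers: the opening in per cent of the stroke, from 0 (shut) to 100 (fully open), then the shift along the world's x, y, z in mm, then the turn, a rotation vector about the world's x, y, z in rad. In form: [[fingers, dx, dy, dz, wx, wy, wz], ...]. A call has 1 to 5 rows; each row shifts and turns the commanded pose from where the row before left it; what a row does not reach is not made up. A row lasts 1/12 s, in which the tool goes at most 41.7 mm and 7.16 degrees, less where a joint would pass 70% of its speed; a pose out of reach is approached as far as the arm can. A call is refused whole if a number of a shift passes 41.7 or a number of a turn 0.125, either way. A call with a gripper value outside its range is refused whole. The fingers move at their own pace and stop on an object; the grip force is fixed at half the most. Time passes only in rows, so rows that do not move let the fingers close. It gives the time, the measured TCP pose, the force, the opening and the grip force at its end, in the units of the state.
- sense(): the state, without advancing time (a new reading comes with each control period).
- capture(name): name is "scene" or "top" or "wrist"; returns a dict with "frame" (400x640x3 uint8, red, green, blue), "z_map" (400x640 float32, m along the optical axis (not along the pixel's ray), 0 where there is no reading), "fx", "fy", "cx", "cy" (pixels), "R" (3x3) and "t" (3): a world point X has camera coordinates R X + t; the wrist camera has in their place "T_tool_cam" (4x4, takes a point from camera to tool coordinates, whose origin is the TCP and whose axes are the flange's). Camera axes: x right, y down, z forward; pixel columns grow to the right and rows downward; lengths in m; the calibration is good to about 2 mm. A picture is of the moment at which its call begins: read the wrist's pose just before it.
- finish_job(): hands the job in; it is judged then, once.
Trained networks look in a picture, given as the dict that the camera call returned (one of the last four; its "shot" number tells which), for a name from the list of things; names that differ only in an ending like _2 or _b are one class to them, and where a whole thing is asked for, a point or a joint stands for the part that bears it (a point fixed in the world has none). Each returns a list of dicts, best first, with "p" (0 to 1); they miss things now and then, are a little off and sometimes report something else, mostly with a low value. They report only what shows in the picture. A call takes as long as a camera call. They do not tell look-alikes from the thing itself.
- search_frame(label, picture): "xy" ([column, row] in pixels, amid what is visible of it).
- masks_of(label, picture): "region" (400x640 bool, what is visible of it) and "xy" ([column, row] in pixels, amid what is visible of it).
The state is a dict: "time_s": time; "joints": joint angles; "joint_velocities": joint speeds; "effort": joint torques, N m; "tcp_pos": TCP position; "ee_rot": TCP orientation; "wrist_force": force on the tool from outside, world axes, zero at the start; "moment": the same for the moment, N m; "gripper_width": opening from 0.0 (shut) to 1.0 (fully open); "gripper_force": force on a finger pad.
Only numpy, scipy, OpenCV 4.12 (cv2) and the standard library are available. Lean on these libraries where they do the work, as an engineer would, in place of code of your own. Each camera call takes 0.05 s, during which the arm holds its last target. There are 200 camera calls.

### The job

Push the standing green tin over, high on its yellow-painted face, so that it drops onto its back with the yellow paint up, in front of the low shelf. Then slide it, lid end first, along the table into the shelf's bay until its sprung backstop is pressed fully in, and leave it lying there square in the bay. The backstop's mount is weak, so feel for the stop and press gently, and leave the other things on the table and on the shelf as they are.

Things in the scene. Friction and masses are not known exactly. Their poses are not given: they have to be found in the camera images.
- tin: The tin: dark green closed box with bare-metal lid and bands, 100 (x) x 84 (y) x 175 (z) mm, 0.5 to 0.8 kg, balanced at mid-height, too wide to grip. Starts standing. Origin: centre of its underside; z to the lid. Its +y face has the yellow patches. Lying on its back it is 84 mm high, y axis up, its underside facing the pusher. It slides on the table at 2 to 6 N.
- push_high (a point): Point on the tin's yellow (+y) face, on its middle line, 135 mm above the underside. Pushed about here towards the tin's -y (1 to 4 N), the standing tin tips about its far lower edge rather than slides; after leaning about 0.45 rad it goes over by itself and lies with its lid end away from the pusher.
- shelf: Low wooden shelf, fixed (place and yaw vary). Origin: centre of the bay's mouth, on the table. Mouth looks along its +y; things go in towards -y. Bay 110 mm wide (x), 100 mm high; side boards 16 mm thick, y = 0 to -240 mm. Top board 170 mm wide, y = -20 to -240, upper face at z = 116 mm. The tin starts 265 to 300 mm out from the mouth, up to 20 mm off the middle line, yaw within 0.15 rad.
- guides (a point): Point on the table on the bay's middle line, 44 mm out from the mouth, between the outer ends of two fixed flared guides, 25 mm high and 8 mm thick, that run from the mouth's corners out to 86 mm either side of this point.
- backstop: Sprung backstop deep in the bay: a housing on the back wall (its origin, 221 mm behind the mouth, does not tell the stop's setting) with a black rubber plate 50 mm wide on a plunger. The plate's free face is 95 to 135 mm behind the mouth, not measured. It gives 10 mm against a weak spring (0.2 to 1.3 N, which table friction holds), then turns firm. It may take at most 22 N.
- clay_cup: Bystander: terracotta cup, 68 mm wide, 70 mm high, standing on the shelf's top board, well back. Origin: centre of underside.
- brass_pot: Bystander: round brass pot, 92 mm wide, 92 mm high. Origin: centre of underside.
- spice_jar: Bystander: jar with red cap, 60 mm wide, 100 mm high. Origin: centre of underside.
- steel_bowl: Bystander: steel bowl, 120 mm wide, 50 mm high. Origin: centre of underside.
- mug: Bystander: blue mug, 76 mm wide plus handle, 85 mm high. Origin: centre of underside.
- spoon: Bystander: wooden spoon lying on the table. Origin: on its underside.
- red_tin: Bystander: small red tin, 70 x 50 x 100 mm. Origin: centre of underside.
Mind the look-alikes: they are no part of the job. Of the things like the tin, leave any that is orange, pink or red; of the rest the smaller one is meant.

How it is judged:
By the outcome, as a careful person would: the job done as asked, in the order asked, and still so for the second after the job is handed in, with the robot touching nothing.
It also fails if it takes over 72 s, if anything falls off the work surface, if the arm or the gripper's body presses on something with over 40 N, if the wrist force passes 120 N, or if a joint passes its speed limit or range.

## Working session

There is one attempt and no reset: what is moved stays moved. The work goes in short steps, Python scripts to look and compute and a tool call to move; the robot and the scene stay as the last step left them, time stands still between calls to the robot, and variables do not carry over. Pictures are saved under pics/ and viewed, at most 10 in all, crops included, and the job is handed in when it is done.

Besides the shell and the picture viewer there is one more tool, called after "Call:" as name(argument=value, ...), one argument or row to a line, values as JSON. drive_tool: Moves the arm, as the interface text tells. Its arguments: {"type":"object","properties":{"rows":{"type":"array"}},"required":["rows"]}

```bash
mkdir -p pics
cat > h.py <<'E'
import numpy as np,cv2
from station import *
def pts(c):
    z=c["z_map"];v,u=np.mgrid[:400,:640]
    P=np.stack([(u-c["cx"])/c["fx"]*z,(v-c["cy"])/c["fy"]*z,z],-1)
    W=(P-c["t"])@c["R"]   # R^T (P-t)
    W[z==0]=np.nan
    return W
def save(c,n): cv2.imwrite("pics/"+n+".png",c["frame"][:,:,::-1])
E
python3 - <<'E'
from h import *
for n in("top","scene"):
    c=capture(n);save(c,n+"0");W=pts(c)
    print(n,-c["R"].T@c["t"])
    for l in["tin","shelf","backstop","clay_cup","brass_pot","spice_jar","steel_bowl","mug","spoon","red_tin"]:
        for d in masks_of(l,c)[:4]:
            if d["p"]<.2: continue
            w=W[d["region"]];w=w[~np.isnan(w[:,0])]
            if len(w): print(l,round(d["p"],2),np.round(d["xy"]),np.round(np.percentile(w,3,0),3),np.round(np.percentile(w,97,0),3))
s=sense();print(s["ee_rot"],s["tcp_pos"],s["time_s"])
E
```

```text
top [0.37493498 0.03174412 1.6234844 ]
tin 0.97 [286. 186.] [0.545 0.097 0.034] [0.64  0.177 0.181]
tin 0.92 [298. 240.] [0.346 0.031 0.211] [0.477 0.159 0.237]
tin 0.92 [361. 252.] [ 0.302 -0.179  0.005] [ 0.437 -0.042  0.242]
tin 0.62 [276. 132.] [0.719 0.109 0.02 ] [0.819 0.213 0.181]
clay_cup 0.64 [425. 189.] [ 0.537 -0.339  0.116] [ 0.596 -0.277  0.189]
brass_pot 0.79 [347. 134.] [ 0.75  -0.122  0.049] [ 0.819 -0.048  0.099]
spice_jar 0.54 [176. 200.] [0.525 0.477 0.014] [0.576 0.528 0.107]
spice_jar 0.48 [286. 188.] [0.545 0.097 0.015] [0.641 0.178 0.181]
spice_jar 0.21 [203. 165.] [0.625 0.371 0.002] [0.726 0.473 0.054]
steel_bowl 0.72 [348. 132.] [ 0.749 -0.126  0.029] [ 0.822 -0.048  0.098]
steel_bowl 0.69 [204. 166.] [0.624 0.373 0.003] [0.725 0.473 0.054]
mug 0.73 [240. 268.] [ 0.274  0.256 -0.002] [0.368 0.331 0.088]
spoon 0.74 [444. 193.] [ 0.487 -0.45  -0.001] [ 0.67  -0.414  0.026]
red_tin 0.7 [348. 134.] [ 0.749 -0.126  0.036] [ 0.817 -0.048  0.098]
red_tin 0.58 [407. 251.] [ 0.329 -0.327  0.002] [ 0.402 -0.256  0.106]
red_tin 0.3 [397. 188.] [ 0.497 -0.36   0.024] [ 
[... 553 characters left out ...]
-0.12   0.03 ] [ 0.822 -0.046  0.095]
spice_jar 0.84 [274. 381.] [0.525 0.478 0.054] [0.573 0.526 0.103]
steel_bowl 0.59 [242. 332.] [0.622 0.367 0.001] [0.724 0.47  0.05 ]
steel_bowl 0.35 [293. 239.] [0.543 0.103 0.006] [0.639 0.184 0.177]
mug 0.69 [377. 322.] [0.279 0.258 0.   ] [0.367 0.328 0.085]
spoon 0.58 [277. 379.] [0.523 0.478 0.023] [0.574 0.527 0.103]
spoon 0.44 [369.  89.] [ 0.479 -0.447  0.01 ] [ 0.573 -0.431  0.022]
red_tin 0.83 [406. 128.] [ 0.324 -0.328  0.001] [ 0.404 -0.259  0.105]
[[-9.24609279e-01 -3.80916894e-01  1.06289288e-05]
 [-3.80916894e-01  9.24609279e-01  7.97148931e-06]
 [-1.28640811e-05  3.32177445e-06 -1.00000000e+00]] [ 0.23809191 -0.57784252  0.21225072] 1.1
```

View pics/top0.png

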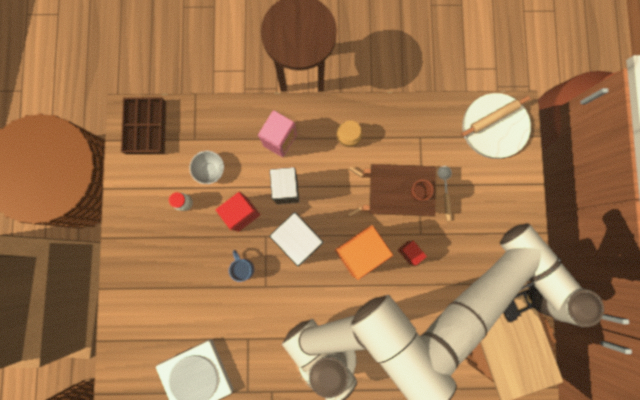

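View pics/scene0.png

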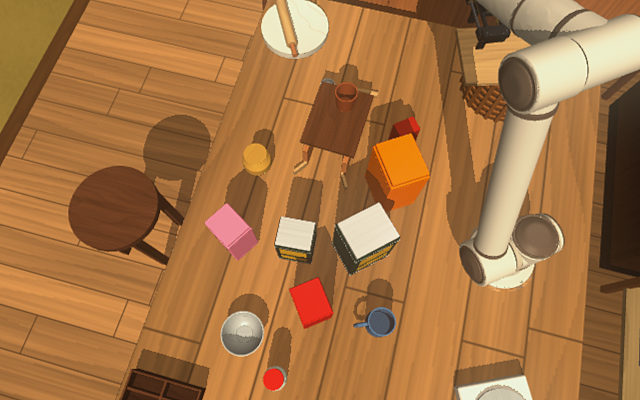

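The top view shows the white-lidded small green tin at (285,185). The shelf is at (403,190) with its mouth to the left, and the guides are at (358,172) and (360,210). The larger green look-alike is at (297,238), and in the scene view the yellow faces the shelf-averse side.

```bash
python3 - <<'E'
from h import *
def rect(p,t):
    (c,s,a)=cv2.minAreaRect((p[:,:2]*1000).astype(np.float32));print(t,np.round(c,1),np.round(s,1),round(a,2),len(p))
for n in("top","scene"):
    c=capture(n);W=pts(c);Q=W.reshape(-1,3)
    def box(x0,x1,y0,y1,z0,z1): 
        m=(Q[:,0]>x0)&(Q[:,0]<x1)&(Q[:,1]>y0)&(Q[:,1]<y1)&(Q[:,2]>z0)&(Q[:,2]<z1);return Q[m]
    rect(box(.52,.66,.06,.2,.165,.19),n+" lid")
    rect(box(.45,.72,-.4,-.08,.108,.122),n+" board")
    g=box(.45,.72,-.13,-.03,.012,.035)
    for s in(g[g[:,0]<.577],g[g[:,0]>.577]): 
        if len(s)>4: rect(s,n+" guide")
    f=c["frame"].reshape(-1,3).astype(int)
    m=(Q[:,0]>.52)&(Q[:,0]<.67)&(Q[:,1]>.06)&(Q[:,1]<.22)&(f[:,0]>150)&(f[:,2]<90)&(f[:,1]>110)&(Q[:,2]>.03)&(Q[:,2]<.16)
    if m.sum(): print("yellow",m.sum(),Q[m].mean(0),np.polyfit(Q[m,0],Q[m,1],1))
E
python3 - <<'E'
import cv2
a=cv2.imread('pics/top0.png')[140:260,230:470];b=cv2.imread('pics/scene0.png')[130:280,250:450]
cv2.imwrite('pics/crop1.png',cv2.vconcat([cv2.resize(a,(560,280)),cv2.resize(b,(560,320))[:320]])[:600])
E
```

```text
top lid [595.7 140. ] [98.6 83. ] 4.08 721
top board [ 578.6 -253.4] [228.5 170.7] 86.8 2806
top guide [ 512.7 -101.8] [13.7 48.9] 19.12 37
top guide [ 657.9 -109.3] [49.6  9.6] 56.01 42
scene lid [592.7 140.4] [95.6 81.5] 4.19 1030
scene board [ 575.7 -259.4] [225.1 170.6] 87.15 3157
scene guide [ 510.1 -103.6] [13.4 53.4] 18.28 62
scene guide [ 655.1 -110.2] [50.8 10.4] 53.22 59
yellow 121 [0.59389146 0.18156245 0.10178598] [0.07828256 0.13507111]
```

View pics/crop1.png

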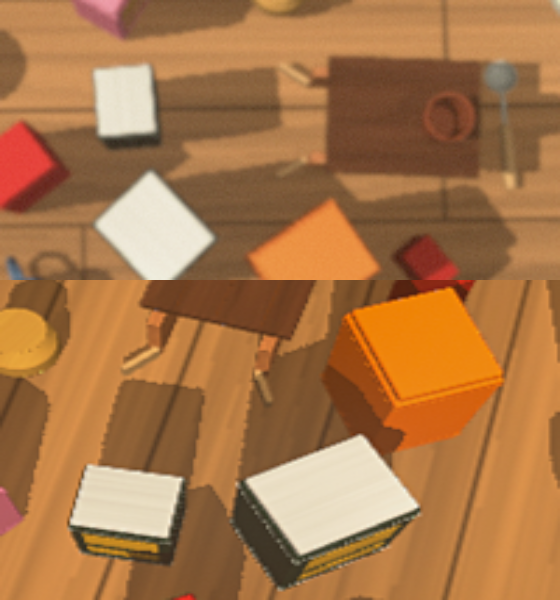

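The crop confirms it: the small tin has its yellow face at world +y, with yaw of about 4.1°. The shelf yaw is about -3.1° and the mouth is near (584,-127) mm. I'll raise the tool and travel over.

Call:
drive_tool(
  rows=[
    [30,0,0,40,0,0,0],
    [30,0,0,40,0,0,0],
    [30,0,0,40,0,0,0],
    [30,0,0,40,0,0,0],
    [30,14,34,0,0,0,0.05],
  ],
)

```text
time_s: 1.62
tcp_pos: [0.2522, -0.5506, 0.3817]
ee_rot: [[-0.906, -0.423, 0.007], [-0.423, 0.906, -0.018], [0.001, -0.019, -1.0]]
wrist_force: [1.1, 0.2, 2.6]
gripper_width: 0.704
gripper_force: 0.0
```

Call:
drive_tool(
  rows=[
    [30,14,34,0,0,0,0.05],
    [30,14,34,0,0,0,0.05],
    [30,14,34,0,0,0,0.05],
    [30,14,34,0,0,0,0.05],
    [30,14,34,0,0,0,0.05],
  ],
)

```text
time_s: 2.03
tcp_pos: [0.3222, -0.3722, 0.3724]
ee_rot: [[-0.769, -0.639, 0.0], [-0.639, 0.769, -0.0], [-0.0, -0.0, -1.0]]
wrist_force: [0.6, 0.7, 0.3]
gripper_width: 0.344
gripper_force: 0.0
```

Call:
drive_tool(
  rows=[
    [30,14,34,0,0,0,0.05],
    [30,14,34,0,0,0,0.05],
    [30,14,34,0,0,0,0.05],
    [30,14,34,0,0,0,0.05],
    [30,14,34,0,0,0,0.05],
  ],
)

```text
time_s: 2.45
tcp_pos: [0.3922, -0.2021, 0.3726]
ee_rot: [[-0.587, -0.809, 0.001], [-0.809, 0.587, -0.0], [-0.001, -0.001, -1.0]]
wrist_force: [0.8, -0.2, -0.0]
gripper_width: 0.305
gripper_force: 0.0
```

Call:
drive_tool(
  rows=[
    [30,14,34,0,0,0,0.05],
    [30,14,34,0,0,0,0.05],
    [30,14,34,0,0,0,0.05],
    [30,14,34,0,0,0,0.05],
    [30,14,34,0,0,0,0.05],
  ],
)

```text
time_s: 2.87
tcp_pos: [0.4622, -0.032, 0.3727]
ee_rot: [[-0.368, -0.93, 0.001], [-0.93, 0.368, 0.0], [-0.001, -0.001, -1.0]]
wrist_force: [0.7, 0.2, -0.0]
gripper_width: 0.302
gripper_force: 0.0
```

Call:
drive_tool(
  rows=[
    [30,14,34,0,0,0,0.05],
    [30,14,34,0,0,0,0.05],
    [30,14,34,0,0,0,0.05],
    [30,14,34,0,0,0,0.05],
    [30,0,0,0,0,0,0.05],
  ],
)

```text
time_s: 3.28
tcp_pos: [0.5198, 0.107, 0.3704]
ee_rot: [[-0.123, -0.992, -0.001], [-0.992, 0.123, 0.0], [-0.0, 0.001, -1.0]]
wrist_force: [1.0, -0.3, -0.8]
gripper_width: 0.301
gripper_force: 0.0
```

Call:
drive_tool(
  rows=[
    [30,17,29,0,0,0,0.05],
    [30,17,29,0,0,0,0.05],
    [30,17,29,0,0,0,0.05],
    [30,17,29,0,0,0,0.045],
    [30,0,0,-40,0,0,0],
  ],
)

```text
time_s: 3.7
tcp_pos: [0.5928, 0.2243, 0.339]
ee_rot: [[0.07, -0.997, 0.018], [-0.998, -0.07, 0.008], [-0.007, -0.018, -1.0]]
wrist_force: [1.5, 0.8, 1.7]
gripper_width: 0.3
gripper_force: 0.0
```

Call:
drive_tool(
  rows=[
    [30,0,0,-40,0,0,0],
    [30,0,0,-40,0,0,0],
    [30,0,0,-40,0,0,0],
    [30,0,0,-40,0,0,0],
    [30,0,0,-20,0,0,0],
  ],
)

```text
time_s: 4.12
tcp_pos: [0.5832, 0.2169, 0.1467]
ee_rot: [[0.064, -0.998, -0.008], [-0.998, -0.064, -0.003], [0.003, 0.008, -1.0]]
wrist_force: [-0.2, -0.2, -0.6]
gripper_width: 0.298
gripper_force: 0.0
```

Call:
drive_tool(
  rows=[
    [30,0,0,0,0,0,0],
    [30,0,-6,0,0,0,0],
    [30,1,-6,0,0,0,0],
  ],
)

```text
time_s: 4.37
tcp_pos: [0.5885, 0.2065, 0.1545]
ee_rot: [[0.066, -0.998, 0.004], [-0.998, -0.066, 0.001], [-0.001, -0.004, -1.0]]
wrist_force: [-0.2, 0.2, 0.4]
gripper_width: 0.295
gripper_force: 0.0
```

Call:
drive_tool(
  rows=[
    [30,0,-4,-2,0,0,0],
    [30,1,-4,-1,0,0,0],
    [30,0,-4,0,0,0,0],
    [30,0,-4,0,0,0,0],
    [30,1,-4,0,0,0,0],
  ],
)

```text
time_s: 4.78
tcp_pos: [0.5895, 0.1863, 0.1502]
ee_rot: [[0.065, -0.998, 0.002], [-0.998, -0.065, 0.002], [-0.001, -0.002, -1.0]]
wrist_force: [-0.0, 2.5, 1.9]
gripper_width: 0.299
gripper_force: 1.1
```

Call:
drive_tool(
  rows=[
    [30,0,-4,0,0,0,0],
    [30,0,-4,0,0,0,0],
    [30,1,-4,0,0,0,0],
    [30,0,-4,0,0,0,0],
    [30,0,-4,0,0,0,0],
  ],
)

```text
time_s: 5.2
tcp_pos: [0.5903, 0.1658, 0.1493]
ee_rot: [[0.065, -0.998, 0.0], [-0.998, -0.065, 0.0], [-0.0, -0.0, -1.0]]
wrist_force: [0.3, 2.2, 1.3]
gripper_width: 0.298
gripper_force: 0.9
```

Run:
```python
from h import *
c=capture("scene");save(c,"tip1");W=pts(c)
for d in masks_of("tin",c)[:5]:
    w=W[d["region"]];w=w[~np.isnan(w[:,0])];print(round(d["p"],2),np.round(d["xy"]),np.round(np.percentile(w,3,0),3),np.round(np.percentile(w,97,0),3))
```

```text
0.88 [361. 228.] [0.368 0.033 0.06 ] [0.489 0.142 0.234]
0.79 [399. 171.] [ 0.296 -0.168  0.03 ] [ 0.442 -0.035  0.238]
0.63 [231. 232.] [0.72  0.117 0.004] [0.826 0.219 0.177]
0.42 [305. 327.] [0.492 0.348 0.023] [0.509 0.361 0.155]
```

Call:
drive_tool(
  rows=[
    [30,0,-4,0,0,0,0],
    [30,1,-4,0,0,0,0],
    [30,0,-4,0,0,0,0],
    [30,0,-4,0,0,0,0],
    [30,0,-4,0,0,0,0],
  ],
)

```text
time_s: 5.72
tcp_pos: [0.591, 0.1455, 0.1492]
ee_rot: [[0.065, -0.998, -0.0], [-0.998, -0.065, -0.0], [0.0, 0.0, -1.0]]
wrist_force: [-0.2, 1.9, 1.0]
gripper_width: 0.298
gripper_force: 0.5
```

Call:
drive_tool(
  rows=[
    [30,1,-4,0,0,0,0],
    [30,0,-4,0,0,0,0],
    [30,0,-4,0,0,0,0],
  ],
)

```text
time_s: 5.97
tcp_pos: [0.592, 0.1335, 0.1491]
ee_rot: [[0.065, -0.998, -0.0], [-0.998, -0.065, -0.0], [0.0, 0.0, -1.0]]
wrist_force: [0.8, 0.2, -0.0]
gripper_width: 0.302
gripper_force: 0.3
```

Force has dropped, so it's going over. I'll follow a little, then wait.

Call:
drive_tool(
  rows=[
    [30,0,-5,0,0,0,0],
    [30,1,-5,0,0,0,0],
    [30,0,-5,0,0,0,0],
    [30,0,0,0,0,0,0],
    [30,0,0,0,0,0,0],
  ],
)

```text
time_s: 6.38
tcp_pos: [0.593, 0.1187, 0.1491]
ee_rot: [[0.064, -0.998, -0.0], [-0.998, -0.064, -0.0], [0.0, 0.0, -1.0]]
wrist_force: [-0.0, -0.5, 0.4]
gripper_width: 0.302
gripper_force: 0.0
```

Call:
drive_tool(
  rows=[
    [30,0,5,0,0,0,0],
    [30,0,15,30,0,0,0],
    [30,0,15,40,0,0,0],
    [30,0,30,0,0,0,0],
    [30,0,30,0,0,0,0],
  ],
)

```text
time_s: 6.8
tcp_pos: [0.5944, 0.2155, 0.2219]
ee_rot: [[0.064, -0.998, 0.006], [-0.998, -0.064, 0.003], [-0.003, -0.006, -1.0]]
wrist_force: [-0.5, 0.3, -1.0]
gripper_width: 0.298
gripper_force: 0.0
```

```bash
cat > meas.py <<'E'
from h import *
import sys
def rect(p,t):
    (c,s,a)=cv2.minAreaRect((p[:,:2]*1000).astype(np.float32));print(t,np.round(c,1),np.round(s,1),round(a,2),len(p))
for n in("top","scene"):
    c=capture(n);W=pts(c);Q=W.reshape(-1,3)
    m=(Q[:,0]>.5)&(Q[:,0]<.7)&(Q[:,1]>-.2)&(Q[:,1]<.16)&(Q[:,2]>.072)&(Q[:,2]<.095)
    rect(Q[m],n)
    f=c["frame"].reshape(-1,3).astype(int); g=m&(f[:,0]>150)&(f[:,2]<90)&(f[:,1]>110)
    if g.sum(): rect(Q[g],n+" yellow")
    if len(sys.argv)>1: save(c,n+sys.argv[1])
E
python3 meas.py b
```

```text
top [594.2 -25.7] [253.6 140.9] 84.47 1488
top yellow [606.1  26.7] [140.7  80.1] 89.87 499
scene [590. -30.] [248.7 141.8] 85.33 1678
scene yellow [602.8   6.8] [ 74.6 102. ] 5.25 525
```

View pics/sceneb.png

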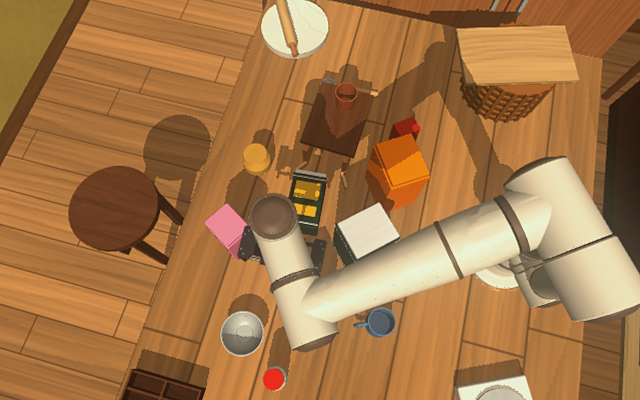

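The tin lies yellow-up at (308,200) with its lid end towards the guides. I'll measure it more tightly.

```bash
sed -i 's/(Q\[:,1\]>-.2)/(Q[:,1]>-.115)/' meas.py; python3 meas.py
```

```text
top [606.8   7.6] [101.9 174.8] 4.31 1460
top yellow [606.  25.] [144.2  80.2] 89.69 483
scene [603.9   6.5] [100.3 175.7] 4.55 1594
scene yellow [601.1   7.1] [ 72.8 104.2] 7.03 521
```

Call:
drive_tool(
  rows=[
    [0,16,-35.5,0,0,0,0],
    [0,16,-35.5,0,0,0,0],
    [0,16,-35.5,0,0,0,0],
    [0,16,-35.5,0,0,0,0],
    [0,16,-35.5,0,0,0,0],
  ],
)

```text
time_s: 7.42
tcp_pos: [0.6732, 0.0338, 0.2181]
ee_rot: [[0.065, -0.998, -0.001], [-0.998, -0.065, -0.0], [0.0, 0.001, -1.0]]
wrist_force: [0.3, 0.7, 0.2]
gripper_width: 0.038
gripper_force: 0.0
```

Call:
drive_tool(
  rows=[
    [0,16,-35.5,0,0,0,0],
    [0,16,-35.5,0,0,0,0],
    [0,0,0,-40,0,0,0],
    [0,0,0,-40,0,0,0],
    [0,0,0,-40,0,0,0],
  ],
)

```text
time_s: 7.83
tcp_pos: [0.705, -0.037, 0.0972]
ee_rot: [[0.062, -0.998, 0.001], [-0.998, -0.062, 0.0], [-0.0, -0.001, -1.0]]
wrist_force: [1.1, 0.3, -0.9]
gripper_width: 0.006
gripper_force: 0.0
```

Call:
drive_tool(
  rows=[
    [0,0,0,-31,0,0,0],
    [0,0,0,0,0,0,0],
    [0,0,0,0,0,0,0],
  ],
)

```text
time_s: 8.08
tcp_pos: [0.7039, -0.0359, 0.0656]
ee_rot: [[0.064, -0.998, -0.004], [-0.998, -0.064, -0.001], [0.001, 0.005, -1.0]]
wrist_force: [0.6, -0.2, 1.3]
gripper_width: 0.006
gripper_force: 0.0
```

Call:
drive_tool(
  rows=[
    [0,-8,0,0,0,0,0],
    [0,-8,0,0,0,0,0],
    [0,-5,0,0,0,0,0],
    [0,-5,0,0,0,0,0],
    [0,-5,0,0,0,0,0],
  ],
)

```text
time_s: 8.5
tcp_pos: [0.674, -0.0345, 0.069]
ee_rot: [[0.065, -0.998, 0.003], [-0.998, -0.065, 0.0], [-0.0, -0.003, -1.0]]
wrist_force: [-0.5, -0.6, -0.5]
gripper_width: 0.004
gripper_force: 0.0
```

Call:
drive_tool(
  rows=[
    [0,-4,0,0,0,0,0],
    [0,-4,0,0,0,0,0],
    [0,-4,0,0,0,0,0],
    [0,-2,0,0,0,0,0],
    [0,0,0,0,0,0,0],
  ],
)

```text
time_s: 8.92
tcp_pos: [0.6606, -0.0348, 0.0679]
ee_rot: [[0.065, -0.998, 0.002], [-0.998, -0.065, -0.0], [0.0, -0.002, -1.0]]
wrist_force: [1.1, -0.6, 0.9]
gripper_width: 0.005
gripper_force: 0.9
```

```bash
python3 meas.py c
```

```text
top [601.5   4.9] [100.7 165.4] 2.83 961
top yellow [602.1   9. ] [ 77.6 103. ] 2.33 367
scene [589.1   7.1] [ 75.6 179.4] 7.68 480
scene yellow [584.3  54.1] [61.7 22.1] 24.46 96
```

Call:
drive_tool(
  rows=[
    [0,-3,0,0,0,0,0],
    [0,-3,0,0,0,0,0],
    [0,-3,0,0,0,0,0],
    [0,-2,0,0,0,0,0],
    [0,0,0,0,0,0,0],
  ],
)

```text
time_s: 9.43
tcp_pos: [0.6487, -0.0348, 0.0675]
ee_rot: [[0.065, -0.998, -0.0], [-0.998, -0.065, -0.0], [0.0, 0.0, -1.0]]
wrist_force: [2.5, -0.7, 1.4]
gripper_width: 0.006
gripper_force: 1.1
```

Call:
drive_tool(
  rows=[
    [0,12,0,0,0,0,0],
    [0,20,0,0,0,0,0],
    [0,0,0,40,0,0,0],
    [0,0,0,40,0,0,0],
    [0,0,36,0,0,0,0],
  ],
)

```text
time_s: 9.85
tcp_pos: [0.6842, -0.0031, 0.1544]
ee_rot: [[0.06, -0.998, 0.009], [-0.998, -0.06, -0.002], [0.002, -0.009, -1.0]]
wrist_force: [2.3, 0.7, 4.0]
gripper_width: 0.005
gripper_force: 0.0
```

Call:
drive_tool(
  rows=[
    [0,-5,38,16,0,0,0],
    [0,-5,38,16,0,0,0],
    [50,-5,38,16,0,0,0],
    [50,-15,35,0,0,0,0],
    [50,-15,20,0,0,0,0],
  ],
)

```text
time_s: 10.27
tcp_pos: [0.6341, 0.1736, 0.1948]
ee_rot: [[0.067, -0.998, -0.003], [-0.998, -0.067, 0.0], [-0.0, 0.003, -1.0]]
wrist_force: [0.0, -0.5, -1.2]
gripper_width: 0.152
gripper_force: 0.0
```

```bash
python3 meas.py d
```

```text
top [591.3  10.9] [101.5 173.6] 0.2 1465
top yellow [593.2  28.9] [143.2  80.6] 84.99 558
scene [588.5   9.5] [100.3 177.3] 0.08 1710
scene yellow [588.    8.8] [ 74.8 105.4] 0.01 620
```

Run:
```python
from h import *
for n in("top","scene"):
    c=capture(n);Q=pts(c).reshape(-1,3)
    for z0,z1 in((.215,.25),(.09,.2)):
        m=(Q[:,0]>.3)&(Q[:,0]<.53)&(Q[:,1]>.0)&(Q[:,1]<.2)&(Q[:,2]>z0)&(Q[:,2]<z1)
        p=Q[m]
        if len(p)<5: continue
        i=p[:,0].argsort()[-6:];print(n,z0,np.round(p[i],3).tolist(),cv2.minAreaRect((p[:,:2]*1000).astype(np.float32)))
```

```text
top 0.215 [[0.489, 0.104, 0.233], [0.49, 0.098, 0.23], [0.49, 0.101, 0.226], [0.491, 0.108, 0.216], [0.494, 0.098, 0.217], [0.497, 0.101, 0.219]] ((413.4994812011719, 96.9809341430664), (129.2421112060547, 110.82452392578125), 44.13611602783203)
scene 0.215 [[0.487, 0.103, 0.227], [0.487, 0.102, 0.231], [0.488, 0.098, 0.226], [0.489, 0.102, 0.22], [0.49, 0.102, 0.229], [0.492, 0.101, 0.215]] ((433.9181823730469, 73.63167572021484), (127.19173431396484, 44.78331756591797), 39.511592864990234)
scene 0.09 [[0.494, 0.103, 0.15], [0.494, 0.104, 0.1], [0.494, 0.102, 0.158], [0.495, 0.101, 0.163], [0.495, 0.102, 0.101], [0.496, 0.1, 0.169]] ((487.2649230957031, 111.06063079833984), (1.7170188426971436, 27.298974990844727), 40.65875244140625)
```

Call:
drive_tool(
  rows=[
    [40,-15,-10,0,0,0,-0.06],
    [40,-15,-15,0,0,0,-0.06],
    [40,0,-5,0,0,0,0],
    [40,0,0,0,0,0,0],
    [40,0,0,0,0,0,0],
  ],
)

```text
time_s: 10.88
tcp_pos: [0.6064, 0.1392, 0.1951]
ee_rot: [[-0.056, -0.998, -0.001], [-0.998, 0.056, -0.0], [0.0, 0.001, -1.0]]
wrist_force: [0.1, 0.2, -1.3]
gripper_width: 0.398
gripper_force: 0.0
```

Call:
drive_tool(
  rows=[
    [40,-2,0,-25,0,0,0],
    [40,0,0,-30,0,0,0],
    [40,0,0,-30,0,0,0],
    [40,0,0,-30,0,0,0],
    [40,0,0,-25,0,0,0],
  ],
)

```text
time_s: 11.3
tcp_pos: [0.6039, 0.14, 0.0527]
ee_rot: [[-0.055, -0.998, -0.002], [-0.998, 0.055, -0.001], [0.001, 0.002, -1.0]]
wrist_force: [0.3, 0.6, 0.2]
gripper_width: 0.394
gripper_force: 0.0
```

Call:
drive_tool(
  rows=[
    [40,0,0,-6,0,0,0],
    [40,0,-6,0,0,0,0],
    [40,0,-8,0,0,0,0],
    [40,0,-6,0,0,0,0],
    [40,0,-5,0,0,0,0],
  ],
)

```text
time_s: 11.72
tcp_pos: [0.6054, 0.1147, 0.0513]
ee_rot: [[-0.055, -0.998, 0.003], [-0.998, 0.055, 0.001], [-0.001, -0.003, -1.0]]
wrist_force: [0.9, 0.2, -0.6]
gripper_width: 0.401
gripper_force: 0.0
```

Call:
drive_tool(
  rows=[
    [40,0,-5,0,0,0,0],
    [40,0,-5,0,0,0,0],
    [40,-1,-5,0,0,0,0],
    [40,0,-5,0,0,0,0],
    [40,0,-5,0,0,0,0],
  ],
)

```text
time_s: 12.13
tcp_pos: [0.6045, 0.0909, 0.0505]
ee_rot: [[-0.054, -0.999, 0.004], [-0.999, 0.054, 0.002], [-0.002, -0.004, -1.0]]
wrist_force: [0.3, 4.2, 4.3]
gripper_width: 0.397
gripper_force: 2.3
```

Call:
drive_tool(
  rows=[
    [40,-1,-5,0,0,0,0],
    [40,0,-5,0,0,0,0],
    [40,0,-5,0,0,0,0],
    [40,0,0,0,0,0,0],
  ],
)

```text
time_s: 12.47
tcp_pos: [0.6015, 0.0741, 0.049]
ee_rot: [[-0.056, -0.998, -0.001], [-0.998, 0.056, -0.001], [0.001, 0.001, -1.0]]
wrist_force: [0.1, 1.5, 0.6]
gripper_width: 0.398
gripper_force: 0.6
```

```bash
sed -i 's/>-.115/>-.125/' meas.py; python3 meas.py e
```

```text
top [581.  -34.8] [194.5 106.2] 82.94 1267
top yellow [584.8 -18.9] [99.6 70.4] 87.05 425
scene [579.1 -34.1] [195.4 103.3] 82.6 875
scene yellow [571.7 -23.5] [95.  54.2] 87.35 277
```

View pics/tope.png

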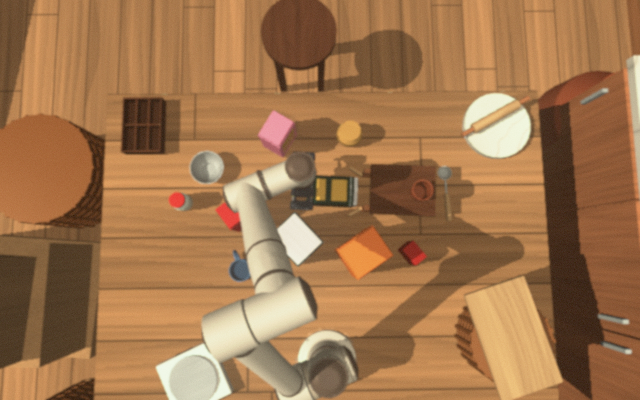

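The tin at (336,190) heads between the guides, with its lid at (357,191). I'll measure its mid-line separately from the boards.

```bash
cat > mid.py <<'E'
from h import *
import sys
def run(y0,y1,z0,z1):
  for n in("top","scene"):
    c=capture(n);Q=pts(c).reshape(-1,3)
    m=(Q[:,0]>.5)&(Q[:,0]<.67)&(Q[:,1]>y0)&(Q[:,1]<y1)&(Q[:,2]>z0)&(Q[:,2]<z1);p=Q[m]*1000
    r=[]
    for y in range(int(y0*1000),int(y1*1000),5):
        q=p[(p[:,1]>=y)&(p[:,1]<y+5),0]
        if len(q)>15: r.append((y+2.5,q.min(),q.max()))
    r=np.array(r);w=r[:,2]-r[:,1];r=r[(w>92)&(w<110)]
    if len(r)<3: print(n,"few",w);continue
    f=np.polyfit(r[:,0],r[:,1:].mean(1),1)
    print(n,"n",len(r),"w",w.mean().round(1),"mid@y-50 %.1f @0 %.1f"%(np.polyval(f,-50),f[1]),"slope %.3f"%f[0])
run(*map(float,sys.argv[1:5]))
E
python3 mid.py -.095 .04 .072 .095
```

```text
top n 26 w 97.2 mid@y-50 581.2 @0 583.9 slope 0.054
scene few [87.95852646 77.75234397 78.00175093 74.08975626 68.6339447  67.17249283
 64.69575874 64.49980471 61.99230611 61.64999024 58.63895142 57.73242262
 53.21340117 51.84314518 49.4708891  45.71915832 46.21913367 43.20352633
 42.90423569 41.85564579 40.21580077 33.14487092 30.42910051]
```

Yaw matches the shelf (slope 0.054), but the tin sits about 7 mm towards -x. I'll push diagonally so it drifts to +x.

Call:
drive_tool(
  rows=[
    [40,1,-4,0,0,0,0],
    [40,1,-4,0,0,0,0],
    [40,1,-4,0,0,0,0],
    [40,1,-3,0,0,0,0],
    [40,0,0,0,0,0,0],
  ],
)

```text
time_s: 13.08
tcp_pos: [0.6061, 0.0593, 0.0491]
ee_rot: [[-0.056, -0.998, -0.001], [-0.998, 0.056, -0.001], [0.001, 0.001, -1.0]]
wrist_force: [-0.3, 0.1, 1.1]
gripper_width: 0.399
gripper_force: 0.0
```

```bash
python3 mid.py -.118 .02 .072 .095; python3 mid.py -.23 -.15 .108 .122
```

```text
top n 28 w 97.8 mid@y-50 584.1 @0 588.1 slope 0.079
scene few [91.38809353 87.30271942 81.31148752 80.16809381 78.68678888 72.38856654
 71.38624982 68.24045573 69.01217653 65.43405794 64.28409899 62.30792733
 61.68048364 55.42339589 55.63488579 52.53349939 49.7642377  49.64776911
 46.23383632 44.93148549 43.01546092 41.91541514 39.78465156 38.89594362]
top few [160.3296087  159.84066602 159.76569203 160.93165179 163.37169984
 163.66273316 163.99628007 162.91736367 163.52738817 163.46716045
 162.65982562 160.61592062 163.94982519 163.47978031 163.97430493
 158.97914433]
scene few [159.21786836 162.44324068 158.67580612 156.63257487 159.35081248
 158.6243848  161.53495544 158.87091628 162.05842115 163.69621253
 159.07183951 162.07621792 158.08595949 160.99895811 161.34644933
 160.54641726]
```

Call:
drive_tool(
  rows=[
    [40,0,5,0,0,0,0],
    [40,-10,0,0,0,0,0.05],
    [40,0,-5,0,0,0,0],
    [40,0.5,-4,0,0,0,0],
    [40,0.5,-4,0,0,0,0],
  ],
)

```text
time_s: 13.7
tcp_pos: [0.5974, 0.0525, 0.0493]
ee_rot: [[-0.006, -1.0, 0.001], [-1.0, 0.006, 0.001], [-0.001, -0.001, -1.0]]
wrist_force: [-0.9, 3.1, -0.5]
gripper_width: 0.4
gripper_force: 1.3
```

Call:
drive_tool(
  rows=[
    [40,0.5,-4,0,0,0,0],
    [40,0.5,-4,0,0,0,0],
    [40,0,0,0,0,0,0],
  ],
)

```text
time_s: 13.95
tcp_pos: [0.5986, 0.0433, 0.0493]
ee_rot: [[-0.006, -1.0, 0.0], [-1.0, 0.006, -0.0], [0.0, -0.0, -1.0]]
wrist_force: [-0.7, -0.3, -0.3]
gripper_width: 0.401
gripper_force: 0.1
```

```bash
python3 mid.py -.118 .005 .072 .095;python3 - <<'E'
from h import *
c=capture("top");save(c,"topf")
cv2.imwrite("pics/cropf.png",cv2.resize(c["frame"][140:240,280:460,::-1],(720,400),interpolation=2))
E
```

```text
top n 23 w 96.3 mid@y-50 589.1 @0 593.4 slope 0.086
scene few [59.25341929 60.1249864  56.46771403 53.39554611 53.66906717 52.75677776
 50.01395948 49.11892513 46.91493975 46.34371498 40.93919163 37.67199834
 37.3677999  34.70691055 34.4194532  33.25559135 33.31436877 28.71920654
 27.33822634]
```

View pics/cropf.png

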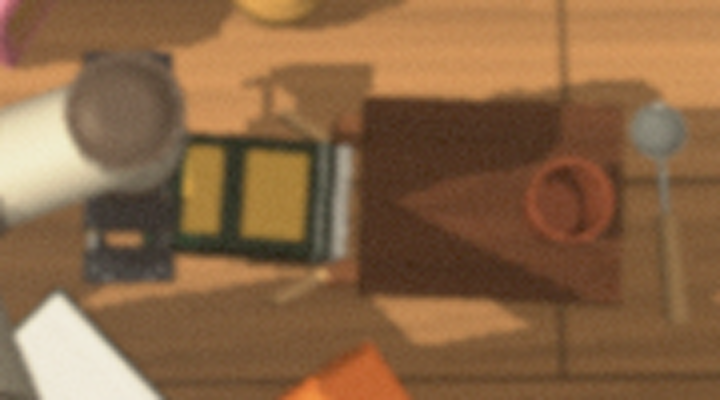

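Call:
drive_tool(
  rows=[
    [40,0,5,0,0,0,0],
    [40,-10,0,0,0,0,-0.04],
    [40,0,-5,0,0,0,0],
    [40,0,-4,0,0,0,0],
    [40,0,-4,0,0,0,0],
  ],
)

```text
time_s: 14.52
tcp_pos: [0.5883, 0.0365, 0.0493]
ee_rot: [[-0.044, -0.999, 0.0], [-0.999, 0.044, 0.001], [-0.001, -0.0, -1.0]]
wrist_force: [-1.1, 3.0, -0.3]
gripper_width: 0.4
gripper_force: 1.3
```

Call:
drive_tool(
  rows=[
    [40,0,-4,0,0,0,0],
    [40,0,-4,0,0,0,0],
    [40,0,-4,0,0,0,0],
    [40,0,0,0,0,0,0],
  ],
)

```text
time_s: 14.85
tcp_pos: [0.5882, 0.0234, 0.0493]
ee_rot: [[-0.045, -0.999, 0.0], [-0.999, 0.045, -0.0], [0.0, -0.0, -1.0]]
wrist_force: [0.1, -0.5, -0.6]
gripper_width: 0.402
gripper_force: 0.1
```

```bash
python3 mid.py -.13 -.01 .072 .095
```

```text
top n 18 w 95.9 mid@y-50 593.2 @0 596.1 slope 0.057
scene few [62.82677846 55.10420172 34.87101147 32.0722237  32.11441337 28.11350697
 25.23383468]
```

Call:
drive_tool(
  rows=[
    [40,-0.5,-5,0,0,0,0],
    [40,-0.5,-5,0,0,0,0],
    [40,-0.5,-5,0,0,0,0],
    [40,-0.5,-5,0,0,0,0],
    [40,-0.5,-5,0,0,0,0],
  ],
)

```text
time_s: 15.37
tcp_pos: [0.5854, -0.0011, 0.0493]
ee_rot: [[-0.045, -0.999, -0.0], [-0.999, 0.045, 0.0], [-0.0, 0.0, -1.0]]
wrist_force: [-1.3, 4.1, 1.3]
gripper_width: 0.403
gripper_force: 2.1
```

Call:
drive_tool(
  rows=[
    [40,-0.3,-5,0,0,0,0],
    [40,-0.3,-5,0,0,0,0],
    [40,-0.3,-5,0,0,0,0],
    [40,-0.3,-5,0,0,0,0],
    [40,0,0,0,0,0,0],
  ],
)

```text
time_s: 15.78
tcp_pos: [0.5843, -0.0221, 0.0493]
ee_rot: [[-0.045, -0.999, -0.0], [-0.999, 0.045, -0.001], [0.001, 0.0, -1.0]]
wrist_force: [-0.1, -0.2, -1.0]
gripper_width: 0.398
gripper_force: 0.0
```

```bash
python3 mid.py -.135 -.05 .072 .095
```

```text
top n 7 w 93.7 mid@y-50 590.5 @0 591.7 slope 0.024
scene few [44.54934698]
```

Call:
drive_tool(
  rows=[
    [40,0,-4,0,0,0,-0.009],
    [40,-0.5,-4,0,0,0,0],
    [40,0,-4,0,0,0,0],
    [40,-0.5,-4,0,0,0,0],
    [40,0,-4,0,0,0,0],
  ],
)

```text
time_s: 16.3
tcp_pos: [0.5833, -0.041, 0.0492]
ee_rot: [[-0.054, -0.999, -0.0], [-0.999, 0.054, 0.0], [-0.0, 0.0, -1.0]]
wrist_force: [1.1, 1.9, -0.8]
gripper_width: 0.399
gripper_force: 1.4
```

Call:
drive_tool(
  rows=[
    [40,0,-1.5,0,0,0,0],
    [40,0,-1,0,0,0,0],
    [40,0,-1,0,0,0,0],
  ],
)

```text
time_s: 16.55
tcp_pos: [0.5833, -0.0444, 0.0492]
ee_rot: [[-0.054, -0.999, -0.0], [-0.999, 0.054, 0.0], [-0.0, 0.0, -1.0]]
wrist_force: [0.3, 2.3, 0.1]
gripper_width: 0.398
gripper_force: 1.4
```

Call:
drive_tool(
  rows=[
    [40,0,-1,0,0,0,0],
    [40,-0.2,-1,0,0,0,0],
    [40,0,-1,0,0,0,0],
  ],
)

```text
time_s: 16.8
tcp_pos: [0.5831, -0.0472, 0.0492]
ee_rot: [[-0.054, -0.999, -0.0], [-0.999, 0.054, -0.0], [0.0, 0.0, -1.0]]
wrist_force: [-0.8, 3.3, -0.8]
gripper_width: 0.405
gripper_force: 1.3
```

Call:
drive_tool(
  rows=[
    [40,0,-1,0,0,0,0],
    [40,-0.2,-1,0,0,0,0],
    [40,0,-1,0,0,0,0],
  ],
)

```text
time_s: 17.05
tcp_pos: [0.5829, -0.0503, 0.0492]
ee_rot: [[-0.054, -0.999, -0.0], [-0.999, 0.054, -0.0], [0.0, 0.0, -1.0]]
wrist_force: [0.8, 2.7, -1.2]
gripper_width: 0.399
gripper_force: 1.2
```

Call:
drive_tool(
  rows=[
    [40,0,-1,0,0,0,0],
    [40,-0.2,-1,0,0,0,0],
    [40,0,-1,0,0,0,0],
  ],
)

```text
time_s: 17.3
tcp_pos: [0.5827, -0.0533, 0.0492]
ee_rot: [[-0.054, -0.999, -0.0], [-0.999, 0.054, -0.0], [0.0, 0.0, -1.0]]
wrist_force: [1.0, 2.6, -1.8]
gripper_width: 0.396
gripper_force: 1.2
```

Call:
drive_tool(
  rows=[
    [40,0,-1,0,0,0,0],
    [40,-0.2,-1,0,0,0,0],
    [40,0,-1,0,0,0,0],
  ],
)

```text
time_s: 17.55
tcp_pos: [0.5825, -0.0563, 0.0492]
ee_rot: [[-0.054, -0.999, -0.0], [-0.999, 0.054, 0.0], [0.0, 0.0, -1.0]]
wrist_force: [0.8, 2.9, -1.7]
gripper_width: 0.402
gripper_force: 1.2
```

Call:
drive_tool(
  rows=[
    [40,0,-1,0,0,0,0],
    [40,-0.2,-1,0,0,0,0],
    [40,0,-1,0,0,0,0],
  ],
)

```text
time_s: 17.8
tcp_pos: [0.5823, -0.0593, 0.0492]
ee_rot: [[-0.054, -0.999, -0.0], [-0.999, 0.054, -0.0], [0.0, 0.0, -1.0]]
wrist_force: [0.7, 2.5, -1.3]
gripper_width: 0.398
gripper_force: 1.1
```

Call:
drive_tool(
  rows=[
    [40,0,-1,0,0,0,0],
    [40,-0.2,-1,0,0,0,0],
    [40,0,-1,0,0,0,0],
  ],
)

```text
time_s: 18.05
tcp_pos: [0.5821, -0.0623, 0.0492]
ee_rot: [[-0.054, -0.999, -0.0], [-0.999, 0.054, -0.0], [0.0, 0.0, -1.0]]
wrist_force: [-0.1, 2.8, -1.2]
gripper_width: 0.403
gripper_force: 1.1
```

Call:
drive_tool(
  rows=[
    [40,0,-1,0,0,0,0],
    [40,-0.2,-1,0,0,0,0],
    [40,0,-1,0,0,0,0],
  ],
)

```text
time_s: 18.3
tcp_pos: [0.5819, -0.0653, 0.0493]
ee_rot: [[-0.054, -0.999, -0.0], [-0.999, 0.054, -0.0], [0.0, 0.0, -1.0]]
wrist_force: [0.2, 2.2, -1.2]
gripper_width: 0.402
gripper_force: 1.1
```

Call:
drive_tool(
  rows=[
    [40,0,-1,0,0,0,0],
    [40,-0.2,-1,0,0,0,0],
    [40,0,-1,0,0,0,0],
  ],
)

```text
time_s: 18.55
tcp_pos: [0.5818, -0.0683, 0.0493]
ee_rot: [[-0.054, -0.999, -0.0], [-0.999, 0.054, -0.0], [0.0, 0.0, -1.0]]
wrist_force: [-0.7, 1.6, -2.3]
gripper_width: 0.399
gripper_force: 1.1
```

Call:
drive_tool(
  rows=[
    [40,0,-1,0,0,0,0],
    [40,-0.2,-1,0,0,0,0],
    [40,0,-1,0,0,0,0],
  ],
)

```text
time_s: 18.8
tcp_pos: [0.5816, -0.0713, 0.0493]
ee_rot: [[-0.054, -0.999, -0.0], [-0.999, 0.054, 0.0], [-0.0, 0.0, -1.0]]
wrist_force: [0.9, 2.4, -1.7]
gripper_width: 0.403
gripper_force: 1.1
```

Call:
drive_tool(
  rows=[
    [40,0,-1,0,0,0,0],
    [40,-0.2,-1,0,0,0,0],
    [40,0,-1,0,0,0,0],
  ],
)

```text
time_s: 19.05
tcp_pos: [0.5814, -0.0743, 0.0492]
ee_rot: [[-0.054, -0.999, -0.0], [-0.999, 0.054, -0.0], [0.0, -0.0, -1.0]]
wrist_force: [0.8, 1.9, -1.3]
gripper_width: 0.398
gripper_force: 1.1
```

Call:
drive_tool(
  rows=[
    [40,0,-1,0,0,0,0],
    [40,-0.2,-1,0,0,0,0],
  ],
)

```text
time_s: 19.22
tcp_pos: [0.5812, -0.0763, 0.0493]
ee_rot: [[-0.054, -0.999, 0.0], [-0.999, 0.054, -0.0], [0.0, -0.0, -1.0]]
wrist_force: [-0.3, 2.4, -1.7]
gripper_width: 0.401
gripper_force: 1.1
```

Run:
```python
from h import *
s=sense();c=capture("wrist");save(c,"wr");T=c["T_tool_cam"];print(T.round(3).tolist(),s["wrist_force"])
c=capture("top");Q=pts(c).reshape(-1,3)*1000
m=(abs(Q[:,0]-580)<60)&(Q[:,2]>72)&(Q[:,2]<95)&(Q[:,1]<0)&(Q[:,1]>-150);p=Q[m]
cv2.imwrite("pics/cropg.png",cv2.resize(c["frame"][140:240,280:460,::-1],(720,400),interpolation=2))
print(len(p),np.percentile(p[:,1],[1,99]))
```

```text
[[-0.001, -0.956, -0.294, 0.081], [1.0, -0.001, -0.0, 0.0], [-0.0, -0.294, 0.956, -0.174], [0.0, 0.0, 0.0, 1.0]] [-0.31943946  2.43736355 -1.7447837 ]
144 [-147.3025694 -114.9687177]
```

View pics/cropg.png

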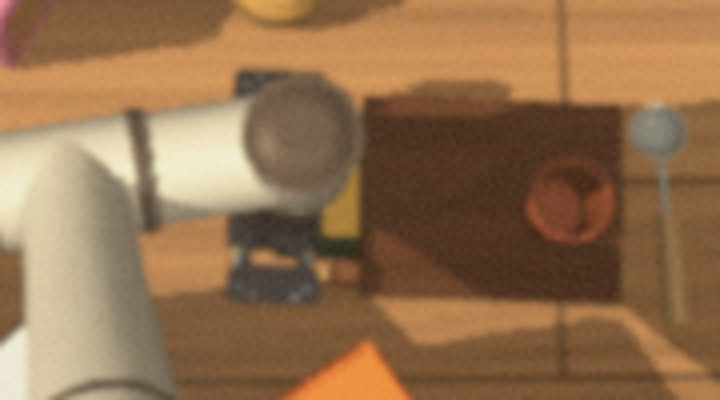

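The tin is going into the bay, with the gripper body at (275,190) still clear of the board edge at x≈362. I'll keep feeling for the stop.

Call:
drive_tool(
  rows=[
    [40,0,-1,0,0,0,0],
    [40,-0.2,-1,0,0,0,0],
  ],
)

```text
time_s: 19.48
tcp_pos: [0.5811, -0.0782, 0.0494]
ee_rot: [[-0.054, -0.999, 0.0], [-0.999, 0.054, 0.0], [-0.0, -0.0, -1.0]]
wrist_force: [0.1, 2.7, 0.2]
gripper_width: 0.397
gripper_force: 1.3
```

Call:
drive_tool(
  rows=[
    [40,0,-1,0,0,0,0],
    [40,-0.2,-1,0,0,0,0],
  ],
)

```text
time_s: 19.65
tcp_pos: [0.581, -0.0802, 0.0493]
ee_rot: [[-0.054, -0.999, 0.0], [-0.999, 0.054, 0.0], [-0.0, -0.0, -1.0]]
wrist_force: [0.1, 3.5, -0.6]
gripper_width: 0.399
gripper_force: 1.4
```

Call:
drive_tool(
  rows=[
    [40,0,-1,0,0,0,0],
    [40,-0.2,-1,0,0,0,0],
  ],
)

```text
time_s: 19.82
tcp_pos: [0.5808, -0.0822, 0.0493]
ee_rot: [[-0.054, -0.999, 0.0], [-0.999, 0.054, 0.0], [-0.0, -0.0, -1.0]]
wrist_force: [0.2, 3.1, -0.3]
gripper_width: 0.399
gripper_force: 1.5
```

Call:
drive_tool(
  rows=[
    [40,0,-1,0,0,0,0],
    [40,-0.2,-1,0,0,0,0],
  ],
)

```text
time_s: 19.98
tcp_pos: [0.5806, -0.0842, 0.0494]
ee_rot: [[-0.054, -0.999, 0.0], [-0.999, 0.054, 0.0], [-0.0, -0.0, -1.0]]
wrist_force: [0.6, 3.3, -0.2]
gripper_width: 0.399
gripper_force: 1.7
```

Call:
drive_tool(
  rows=[
    [40,0,-1,0,0,0,0],
  ],
)

```text
time_s: 20.07
tcp_pos: [0.5805, -0.0852, 0.0493]
ee_rot: [[-0.054, -0.999, 0.0], [-0.999, 0.054, 0.0], [-0.0, -0.0, -1.0]]
wrist_force: [0.7, 3.3, -0.3]
gripper_width: 0.4
gripper_force: 1.7
```

Call:
drive_tool(
  rows=[
    [40,0,-1,0,0,0,0],
  ],
)

```text
time_s: 20.15
tcp_pos: [0.5805, -0.0862, 0.0493]
ee_rot: [[-0.054, -0.999, 0.0], [-0.999, 0.054, 0.0], [-0.0, -0.0, -1.0]]
wrist_force: [0.3, 4.0, -0.5]
gripper_width: 0.403
gripper_force: 1.8
```

Call:
drive_tool(
  rows=[
    [40,0,-1,0,0,0,0],
  ],
)

```text
time_s: 20.23
tcp_pos: [0.5805, -0.0872, 0.0493]
ee_rot: [[-0.054, -0.999, 0.0], [-0.999, 0.054, 0.0], [-0.0, -0.0, -1.0]]
wrist_force: [0.4, 3.8, -0.5]
gripper_width: 0.403
gripper_force: 1.9
```

Call:
drive_tool(
  rows=[
    [40,0,-1,0,0,0,0],
  ],
)

```text
time_s: 20.32
tcp_pos: [0.5805, -0.0882, 0.0493]
ee_rot: [[-0.054, -0.999, 0.0], [-0.999, 0.054, 0.0], [-0.0, -0.0, -1.0]]
wrist_force: [0.7, 6.2, 0.0]
gripper_width: 0.397
gripper_force: 2.8
```

Call:
drive_tool(
  rows=[
    [40,0,-0.7,0,0,0,0],
  ],
)

```text
time_s: 20.4
tcp_pos: [0.5805, -0.0885, 0.0494]
ee_rot: [[-0.054, -0.999, 0.0], [-0.999, 0.054, 0.001], [-0.001, -0.0, -1.0]]
wrist_force: [-0.2, 8.0, 0.9]
gripper_width: 0.399
gripper_force: 3.9
```

Call:
drive_tool(
  rows=[
    [40,0,0,0,0,0,0],
    [40,0,0,0,0,0,0],
  ],
)

```text
time_s: 20.57
tcp_pos: [0.5805, -0.0885, 0.0493]
ee_rot: [[-0.054, -0.999, 0.0], [-0.999, 0.054, 0.001], [-0.001, -0.0, -1.0]]
wrist_force: [0.0, 5.3, 0.1]
gripper_width: 0.4
gripper_force: 2.8
```

Firm stop found. I'll retreat straight back gently, then check.

Call:
drive_tool(
  rows=[
    [40,0,1,0,0,0,0],
    [40,0,4,0,0,0,0],
    [40,1,15,0,0,0,0],
    [40,2,30,0,0,0,0],
    [40,1,20,0,0,0,0],
  ],
)

```text
time_s: 20.98
tcp_pos: [0.5843, -0.0186, 0.0494]
ee_rot: [[-0.055, -0.998, -0.0], [-0.998, 0.055, -0.001], [0.001, 0.0, -1.0]]
wrist_force: [-0.2, 0.6, -0.5]
gripper_width: 0.399
gripper_force: 0.0
```

Call:
drive_tool(
  rows=[
    [40,0,0,30,0,0,0],
    [40,0,0,40,0,0,0],
    [40,0,0,40,0,0,0],
    [40,0,0,40,0,0,0],
    [40,0,0,40,0,0,0],
  ],
)

```text
time_s: 21.4
tcp_pos: [0.5837, -0.0197, 0.2414]
ee_rot: [[-0.054, -0.999, -0.001], [-0.999, 0.054, -0.001], [0.001, 0.001, -1.0]]
wrist_force: [1.7, 1.1, -0.1]
gripper_width: 0.402
gripper_force: 0.0
```

Call:
drive_tool(
  rows=[
    [40,-10,40,0,0,0,0],
    [40,-10,40,0,0,0,0],
    [40,-10,40,0,0,0,0],
    [40,-10,40,0,0,0,0],
    [40,0,0,0,0,0,0],
  ],
)

```text
time_s: 21.82
tcp_pos: [0.5431, 0.1457, 0.2395]
ee_rot: [[-0.048, -0.999, 0.001], [-0.999, 0.048, 0.0], [-0.0, -0.0, -1.0]]
wrist_force: [0.3, -1.5, 0.0]
gripper_width: 0.401
gripper_force: 0.0
```

Run:
```python
from h import *
I=[]
for n in("top","scene"):
    c=capture(n);Q=pts(c).reshape(-1,3)*1000
    m=(abs(Q[:,0]-582)<70)&(Q[:,2]>74)&(Q[:,2]<92)&(Q[:,1]<-60)&(Q[:,1]>-144);p=Q[m]
    r=[]
    for x in range(540,622,6):
        q=p[(p[:,0]>=x)&(p[:,0]<x+6),1]
        if len(q): r.append((x+3,np.percentile(q,97)))
    r=np.array(r);print(n,len(p),r.round(0).tolist())
    f=c["frame"].reshape(-1,3).astype(int); d=(f.max(1)<75)|((f[:,0]>150)&(f[:,2]<90)&(f[:,1]>110))
    p=Q[m&d]; q=p[p[:,1]<-95];print("dark x",len(q),np.percentile(q[:,0],[1,99]),"back edge y",np.percentile(p[:,1],99))
    y,x=(140,280) if n=="top" else (80,230)
    I.append(cv2.resize(c["frame"][y:y+100,x:x+180,::-1],(500,280),interpolation=2))
cv2.imwrite("pics/fin.png",cv2.vconcat(I))
```

```text
top 422 [[543.0, -94.0], [549.0, -95.0], [555.0, -95.0], [561.0, -96.0], [567.0, -95.0], [573.0, -95.0], [579.0, -97.0], [585.0, -96.0], [591.0, -96.0], [597.0, -98.0], [603.0, -98.0], [609.0, -98.0], [615.0, -100.0], [621.0, -99.0]]
dark x 231 [539.94284553 637.16396196] back edge y -94.59552732792854
scene 250 [[543.0, -101.0], [549.0, -106.0], [555.0, -116.0], [561.0, -120.0], [567.0, -124.0], [573.0, -125.0], [579.0, -129.0], [585.0, -130.0], [591.0, -130.0], [597.0, -131.0], [603.0, -130.0], [609.0, -131.0], [615.0, -131.0], [621.0, -129.0]]
dark x 170 [536.4085339  634.05095579] back edge y -100.40593161960406
```

View pics/fin.png

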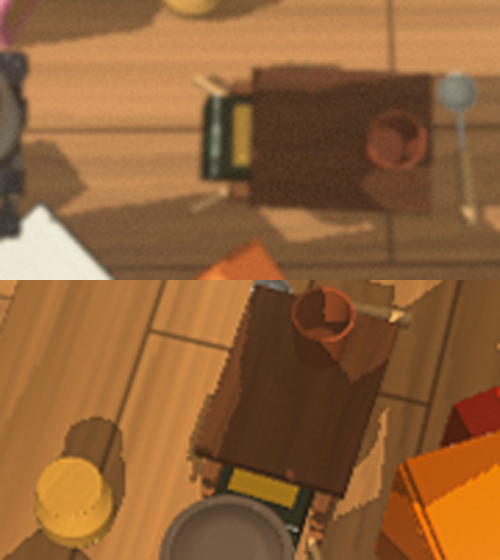

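The tin lies in the bay, yellow up, with its underside end at about (212,137) in the top crop and parallel to the shelf. The other things look undisturbed.

```bash
python3 -c "
from station import *
print(finish_job())"
```

```text
the job is handed in; nothing more can be done
None
```

The green tin was pushed over onto its back, yellow up, and slid lid-first into the bay until the backstop turned firm (peak reading about 8 N). It was left lying within about 1° of square with the gripper clear, and the job was handed in at about 22 s.

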